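# Centre the jar on the kitchen scale and tare it

## Task

The little glass jar stands near the edge of the round pan of the kitchen scale, where the scale misreads. With light taps or pushes of the fingertips move it to the middle of the pan, leave it standing there untouched, and then press the scale's round tare button fully down and let it go. Never grip, lift or tip over the jar, push it only gently, and leave the bento box, timer and chopsticks alone.

Things in the scene. Friction and masses are not known exactly. Their poses are not given: they have to be found in the camera images.
- jar: Closed, empty glass jar with flat metal lid, about 0.14 kg, loose on the pan. Origin: centre of its underside, z up; round, yaw means nothing. 58 mm tall: foot 34 mm across, belly 50 mm (widest, 13 to 27 mm above its underside), lid 38 mm (46 to 58 mm up). Pushed at the belly it slides, rocking a little; pushed higher it tips. Friction 0.5 to 0.7; about 1 N slides it.
- pan_center (a point): Centre of the upper face of the scale's round dark steel pan, 42 mm above the bench. The pan is a flat disc 90 mm across and 6 mm thick, without a rim, carrying a thin light circle 60 mm across around its centre; it does not move. It stands 14 mm above the scale's housing. Its yaw means nothing.
- scale: White kitchen scale, fixed to the bench: a flat housing 210 mm (its x) by 150 mm (its y), top face 28 mm above the bench. Origin: centre of its underside on the bench. The pan's centre is at +30 mm along its x; the dark display and the tare button are at its -x end, the end nearer the robot.
- tare_top (a point): Centre of the top of the tare button: a black round button 26 mm across, standing 8 mm above the scale's housing (top 36 mm above the bench), pressed straight down. It lies at x -78 mm, y -34 mm in the scale's frame.
- tare (a joint): Travel of the tare button in m: 0 released, 0.005 fully down; springs back; starts to move at about 1.4 N, fully down at about 4.2 N.
- bento: Bystander: purple plastic bento box with lid, 172 x 112 x 58 mm, loose. Origin: centre of its underside, x along its length.
- timer: Bystander: round chrome kitchen timer, 74 mm across, 55 mm tall with its dial, loose. Origin: centre of its underside.
- chopstick_a: Bystander: red chopstick, 225 x 7 x 7 mm, lying loose along its x. Origin: centre of its underside.
- chopstick_b: Bystander: the other red chopstick, the same, beside the first.
There are look-alikes about, which are no part of the job. Leave any black or turquoise look-alike of the jar alone.

How it is judged:
On the way, in this order (a step that is already met when the one before it is completed fails the run):
1. the jar stands in the middle of the pan, upright, at rest and untouched (horizontal distance between jar and pan_center below 0.006 m and angle between jar's own z axis and vertical below 0.08 rad and z of jar in the frame of pan_center between -0.004 and 0.004 m and linear speed of jar below 0.02 m/s and contact force between jar and the arm below 0.05 N and contact force between jar and the fingers below 0.05 N), for 0.3 s.
2. the tare button is pressed down (value of joint tare above 0.004 m), for 0.05 s.
At the end, for the whole second after the job is handed in: The jar stands upright (within 0.08 rad) and at rest on the pan, its axis within 6 mm of the pan's centre, untouched; the tare button, pressed at least 4 mm down after the jar was centred, has sprung back up (horizontal distance between jar and pan_center below 0.006 m and angle between jar's own z axis and vertical below 0.08 rad and z of jar in the frame of pan_center between -0.004 and 0.004 m and linear speed of jar below 0.02 m/s and angular speed of jar below 0.3 rad/s and value of joint tare below 0.001 m).
It fails at once if the jar is lifted (more than 8 mm above the pan) or falls off it (z of jar in the frame of pan_center above 0.008 m or z of jar in the frame of pan_center below -0.01 m).
It fails at once if the jar is tipped more than 0.35 rad (angle between jar's own z axis and vertical above 0.35 rad).
It fails at once if the fingers strike or squeeze the jar with more than 15 N (contact force between jar and the fingers above 15 N or contact force between jar and the arm above 15 N).
It fails at once if the bento box, the timer or a chopstick is moved more than 15 mm (distance of any of bento, timer, chopstick_a, chopstick_b from where it was at the start of the episode above 0.015 m).
It also fails if it takes over 51 s, if anything falls off the work surface, if the arm or the gripper's body presses on something with over 40 N, if the wrist force passes 120 N, or if a joint passes its speed limit or range.

## Robot

A 7-joint arm with a two-finger parallel gripper is mounted at the origin on the work surface. World frame = base frame: x ahead of the robot, y to its left, z up, the work surface at z = 0. Lengths are in m, angles in rad, forces in N, time in s.
With the tool pointing down it reaches from about 0.4 to 0.875 m from the base axis. Payload 19.3 kg.
Tool frame: the origin (TCP) lies at the very end of the fingers, on their centre line; the grasp point (between the pads) lies 19 mm behind it; z points along the fingers, y is the direction in which the jaws open and shut (so a half turn about z gives the same grasp; the last joint's range is limited). The gripper opens to 85 mm and grips with 20 to 120 N. Pads are 22 mm wide; open, the fingers measure 114 mm over their backs; the gripper's body (76 mm by 85 mm) begins 54 mm behind the grasp point. The pads swing forward as they close: fully open they stand 13 mm farther back than shut.
Start: joints at [-1.354, 0.521, -0.036, 1.599, 0.021, 1.021, -0.113], TCP at [0.177, 0.599, 0.231] pointing down, gripper open.
Joint ranges: [-2.91, 2.91], [-0.3, 2.13], [-1.5, 1.42], [0.17, 2.43], [-1.26, 4.41], [0.16, 1.93], [-2.52, 2.52]. Speed limits (rad/s): [1.89, 1.89, 2.39, 2.39, 3.01, 3.01, 3.01].

## Interface

Orientations are given as [roll, pitch, yaw] about the fixed x, y, z axes, in that order (R = Rz(yaw) Ry(pitch) Rx(roll)).
In Python, from workcell import telemetry, imaging, ticket gives the robot as it stands.
- The arm moves only by the tool carry_out, never from a script. Its argument "series" is a list of rows, each a list of 7 numbers: the shift along the tool's x, y, z in m, then the turn, a rotation vector about the tool's x, y, z in rad, then the closure in counts, from 0 (fully open) to 255 (shut). In form: [[tx, ty, tz, ax, ay, az, jaw], ...]. A call has 1 to 10 rows; each row is the pose to reach, as a shift and turn from the pose commanded when the call began, along the tool's axes at that moment; what a row does not reach only later rows make up. A row lasts 1/8 s, in which the tool goes at most 62.5 mm and 10.7 degrees, less where a joint would pass 70% of its speed; a pose out of reach is approached as far as the arm can. A call with a gripper value outside its range is refused whole. The fingers move at their own pace and stop on an object; "force" is the grip in N (left out, the last holds). Time passes only in rows, so rows that repeat a pose let the fingers close. It gives the time, the measured TCP pose, the force and the opening at its end, in the units of the state.
- telemetry.observe(): the state, without advancing time (a new reading comes with each control period).
- imaging.grab_frame(name): name is "scene" or "side" or "wrist"; returns (picture, depth): 384x512x3 uint8, blue, green, red; 384x512 float32, m along the optical axis (not along the pixel's ray), 0 where there is no reading.
- imaging.camera_info(name): a dict with "mtx" (3x3 intrinsics, pixels), "extrinsics" (4x4, takes a point from camera to world coordinates); the wrist camera has in their place "hand_eye" (4x4, takes a point from camera to tool coordinates, whose origin is the TCP and whose axes are the flange's). Camera axes: x right, y down, z forward; pixel columns grow to the right and rows downward; lengths in m; the calibration is good to about 2 mm. The wrist camera is an equidistant fisheye: a pixel r from the principal point sees the ray r / f radians off the axis. A picture is of the moment at which its call begins: read the wrist's pose just before it. camera_info takes no time and is no camera call.
- ticket.job_done(): hands the job in, once; it reports no verdict.
The state is a dict: "clock": time; "qpos": joint angles; "qd": joint speeds; "joint_efforts": joint torques, N m; "position": TCP position; "tool_rot": TCP orientation; "force": force on the tool from outside, world axes, zero at the start; "moment": the same for the moment, N m; "grip_width": finger opening in m.
Only numpy, scipy, OpenCV 4.12 (cv2) and the standard library are available. Lean on these libraries where they do the work, as an engineer would, in place of code of your own. Each camera call takes 0.05 s, during which the arm holds its last target.

## Working session

There is one attempt and no reset: what is moved stays moved. The work goes in short steps, Python scripts to look and compute and a tool call to move; the robot and the scene stay as the last step left them, time stands still between calls to the robot, and variables do not carry over. Pictures are saved under pics/ and viewed, and the job is handed in when it is done.

Besides the shell and the picture viewer there is one more tool, called as name(argument=value, ...), one argument or row to a line, values as JSON. carry_out: Moves the arm, as the interface text tells. Its arguments: {"type":"object","properties":{"series":{"type":"array"},"force":{"type":"number"}},"required":["series"]}

```bash
ls; mkdir -p pics; python3 - <<'E'
from workcell import telemetry, imaging
import cv2,numpy as np
s=telemetry.observe()
for k,v in s.items(): print(k,np.round(v,4).tolist())
for n in ["scene","side","wrist"]:
    p,d=imaging.grab_frame(n); cv2.imwrite(f"pics/{n}0.png",p); np.save(f"pics/{n}0.npy",d)
    print(n,{k:np.round(v,4).tolist() if not isinstance(v,str) else v for k,v in imaging.camera_info(n).items()})
E
```

```text
pics
clock 0.0
qpos [-1.3542, 0.522, -0.0363, 1.6, 0.0212, 1.0211, -0.1128]
qd [-0.0013, -0.0021, 0.0012, 0.0008, -0.0006, 0.0009, 0.0016]
joint_efforts [-0.0006, -92.7099, 1.9796, -36.993, 0.0178, 0.0082, 0.0]
position [0.1767, 0.5991, 0.2307]
tool_rot [-3.1405, 0.0001, 2.8548]
force [0.3, 0.6355, 0.0095]
moment [0.0457, -0.0049, -0.0032]
grip_width 0.0852
scene {'mtx': [[437.993, 0.0, 264.0046], [0.0, 437.993, 189.329], [0.0, 0.0, 1.0]], 'extrinsics': [[0.6556, 0.6416, -0.3982, 1.0253], [0.7551, -0.5546, 0.3496, -0.3717], [0.0034, -0.5299, -0.8481, 0.9402], [0.0, 0.0, 0.0, 1.0]]}
side {'mtx': [[347.1209, 0.0, 253.876], [0.0, 347.1209, 188.8639], [0.0, 0.0, 1.0]], 'extrinsics': [[0.6931, -0.3809, 0.612, 0.1142], [-0.7208, -0.3763, 0.5821, -0.5048], [0.0086, -0.8446, -0.5354, 0.4959], [0.0, 0.0, 0.0, 1.0]]}
wrist {'mtx': [[297.3186, 0.0, 256.611], [0.0, 297.3186, 190.8502], [0.0, 0.0, 1.0]], 'hand_eye': [[0.0008, -0.948, -0.3183, 0.0823], [1.0, 0.001, -0.0004, 0.0002], [0.0007, -0.3183, 0.948, -0.1436], [0.0, 0.0, 0.0, 1.0]]}
```

View pics/scene0.png

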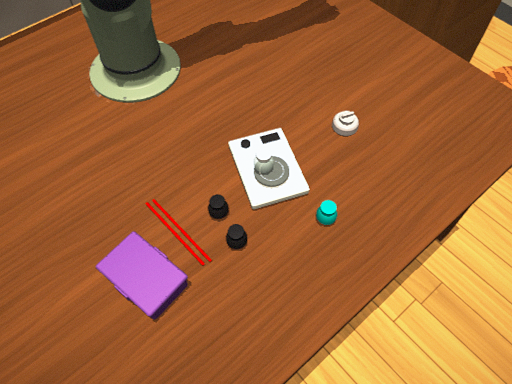

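View pics/side0.png

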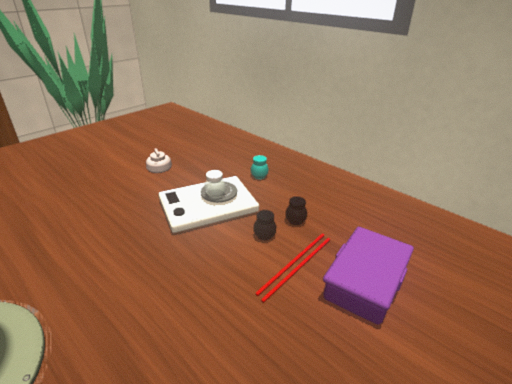

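View pics/wrist0.png

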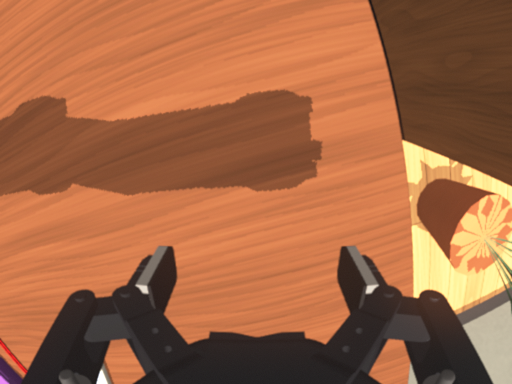

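The scene view shows the scale at about (268,168), with the jar at (263,160) on the button-side half of the pan. The tare button is at (245,144), there are black and turquoise look-alikes nearby, and the timer is at (346,123). Next I'll measure these.

```bash
cat > h.py <<'E'
import cv2,numpy as np
from workcell import telemetry, imaging
from scipy.spatial.transform import Rotation as R
def ray(n,uv,pose=None):
    c=imaging.camera_info(n);K=np.array(c['mtx']);uv=np.atleast_2d(np.asarray(uv,float))
    x=(uv[:,0]-K[0,2])/K[0,0];y=(uv[:,1]-K[1,2])/K[1,1]
    if n=='wrist':
        r=np.hypot(x,y);s=np.where(r>1e-9,np.sin(r)/np.maximum(r,1e-9),1)
        d=np.c_[x*s,y*s,np.cos(r)]
        T=np.eye(4);T[:3,:3]=R.from_euler('xyz',pose[1]).as_matrix();T[:3,3]=pose[0]
        E=T@np.array(c['hand_eye'])
    else:
        d=np.c_[x,y,np.ones_like(x)];E=np.array(c['extrinsics'])
    return E[:3,3],d@E[:3,:3].T
def onplane(n,uv,z,pose=None):
    o,d=ray(n,uv,pose);t=(z-o[2])/d[:,2];return o+d*t[:,None]
def pose():
    s=telemetry.observe();return (np.array(s['position']),np.array(s['tool_rot']))
def proj(n,P,pose=None):
    c=imaging.camera_info(n);K=np.array(c['mtx']);P=np.atleast_2d(P)
    if n=='wrist':
        T=np.eye(4);T[:3,:3]=R.from_euler('xyz',pose[1]).as_matrix();T[:3,3]=pose[0]
        E=T@np.array(c['hand_eye'])
    else: E=np.array(c['extrinsics'])
    q=(P-E[:3,3])@E[:3,:3]
    if n=='wrist':
        th=np.arctan2(np.hypot(q[:,0],q[:,1]),q[:,2]);r=np.hypot(q[:,0],q[:,1]);f=th/np.maximum(r,1e-9)
        return np.c_[q[:,0]*f*K[0,0]+K[0,2],q[:,1]*f*K[1,1]+K[1,2]]
    return np.c_[q[:,0]/q[:,2]*K[0,0]+K[0,2],q[:,1]/q[:,2]*K[1,1]+K[1,2]]
E
python3 - <<'E'
from h import *
for n,roi in [('scene',(215,115,320,220)),('side',(150,160,265,240))]:
    p=cv2.imread(f'pics/{n}0.png');x0,y0,x1,y1=roi
    cv2.imwrite(f'pics/{n}0z.png',cv2.resize(p[y0:y1,x0:x1],None,fx=6,fy=6,interpolation=cv2.INTER_CUBIC)[:600,:800])
    b=p.min(2); m=((b>140)).astype(np.uint8); mm=np.zeros_like(m);mm[y0:y1,x0:x1]=m[y0:y1,x0:x1]
    cs=max(cv2.findContours(mm,0,2)[0],key=cv2.contourArea)
    r=cv2.minAreaRect(cs);print(n,cv2.contourArea(cs),r)
    P=onplane(n,cs[:,0,:],0.028)
    rr=cv2.minAreaRect(P[:,:2].astype(np.float32)*1000);print(rr, cv2.boxPoints(rr).round(1).tolist())
E
```

```text
scene 3882.5 ((268.2945251464844, 165.4520721435547), (73.85297393798828, 59.92507553100586), 69.44395446777344)
((545.6400146484375, 58.97491455078125), (149.77505493164062, 211.05975341796875), 67.87708282470703) [[419.70001220703125, 29.299999237060547], [615.2000122070312, -50.099998474121094], [671.5999755859375, 88.5999984741211], [476.1000061035156, 168.10000610351562]]
side 3090.5 ((208.66848754882812, 200.23033142089844), (39.42536926269531, 94.89071655273438), 77.00537872314453)
((538.8302001953125, 52.67070770263672), (160.32762145996094, 210.41702270507812), 68.92243957519531) [[411.79998779296875, 15.699999809265137], [608.2000122070312, -60.0], [665.7999877929688, 89.5999984741211], [469.5, 165.3000030517578]]
```

```bash
python3 - <<'E'
from h import *
p=cv2.imread('pics/scene0.png')
hsv=cv2.cvtColor(p,cv2.COLOR_BGR2HSV)
# bento, blacks, turquoise rough
for nm,uv,z in [('timer',(346,123),.04),('tq',(328,212),.04),('blk1',(218,207),.03),('blk2',(236,237),.03),('btn',(245,144),.036),('jarlid',(264,155),.1),('chopA',(150,203),0),('chopB',(210,262),0)]:
    print(nm,onplane('scene',uv,z).round(3))
E
```

```text
timer [[0.588 0.303 0.04 ]]
tq [[0.748 0.072 0.04 ]]
blk1 [[ 0.564 -0.112  0.03 ]]
blk2 [[ 0.653 -0.13   0.03 ]]
btn [[0.463 0.055 0.036]]
jarlid [[0.558 0.038 0.1  ]]
chopA [[ 0.429 -0.224  0.   ]]
chopB [[ 0.651 -0.207  0.   ]]
```

View pics/scene0z.png

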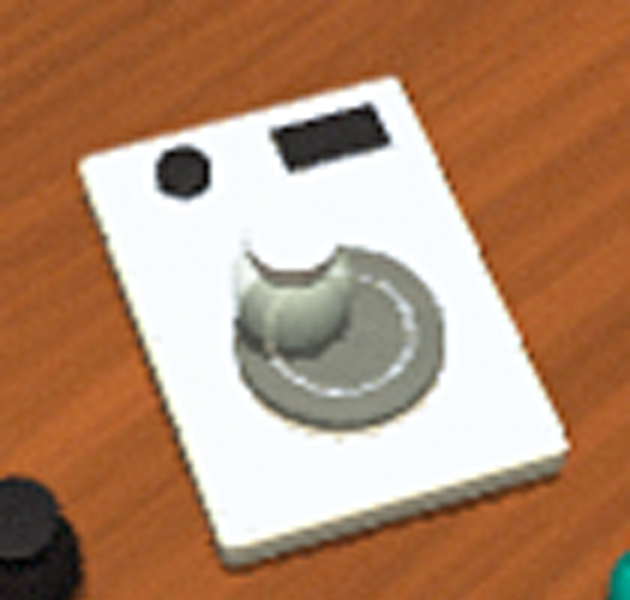

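View pics/side0z.png

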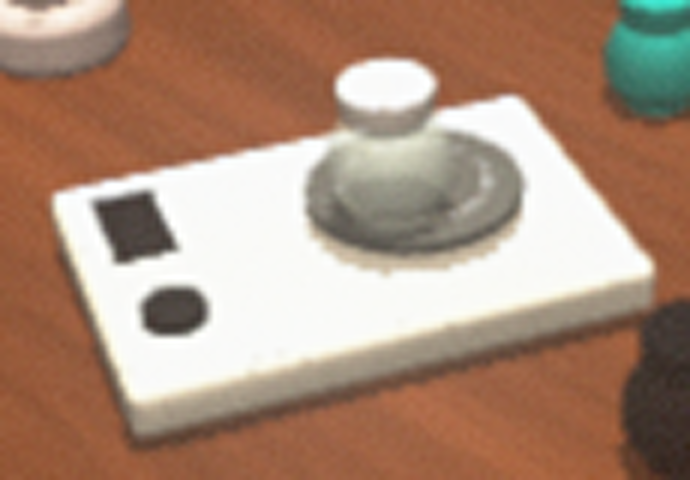

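```bash
python3 - <<'E'
from h import *
print('lid side',onplane('side',(214.2,174.7),.1).round(4))
print('pan scene',onplane('scene',(271.5,170.8),.042).round(4), 'pan side',onplane('side',(150+414/6,160+190/6-.5),.042).round(4))
print('btn scene',onplane('scene',(215+184/6,115+171/6),.036).round(4),'btn side',onplane('side',(150+174/6,160+309/6),.036).round(4))
# depth cloud of jar from both
for n in ['scene','side']:
    d=np.load(f'pics/{n}0.npy');v,u=np.mgrid[0:384,0:512]
    o,r=ray(n,np.c_[u.ravel(),v.ravel()]);P=o+r*d.ravel()[:,None]
    g=(np.hypot(P[:,0]-.57,P[:,1]-.048)<.08)&(d.ravel()>0)
    top=P[g&(P[:,2]>.09)&(P[:,2]<.11)];print(n,len(top),top.mean(0).round(4) if len(top) else '',(top.min(0)+top.max(0))/2 if len(top) else '')
    pan=P[g&(abs(P[:,2]-.042)<.004)];print(' pan',len(pan),(pan.min(0)+pan.max(0))/2,np.ptp(pan,axis=0))
E
```

```text
lid side [[0.5467 0.0315 0.1   ]]
pan scene [[0.5748 0.0482 0.042 ]] pan side [[0.5664 0.0414 0.042 ]]
btn scene [[0.4633 0.0572 0.036 ]] btn side [[0.454  0.0489 0.036 ]]
scene 185 [0.5564 0.0383 0.0993] [0.55501674 0.03998179 0.09772743]
 pan 611 [0.57823443 0.04929437 0.04198774] [0.08064015 0.08998396 0.00797394]
side 155 [0.5472 0.0347 0.0979] [0.54927344 0.0375695  0.09565282]
 pan 329 [0.56927899 0.04646177 0.04175493] [0.08764    0.08775884 0.00723668]
```

```bash
cat >> h.py <<'E'
def delta(goal,yaw):
    p,r=pose();M=R.from_euler('xyz',r)
    G=R.from_euler('xyz',[np.pi,0,yaw])
    rv=(M.inv()*G).as_rotvec()
    return M.inv().apply(np.array(goal)-p).round(4),rv.round(4)
E
python3 - <<'E'
from h import *
print(delta([.571,.045,.23],.47))
E
```

```text
(array([-0.5349, -0.42  ,  0.0012]), array([-4.0000e-04,  1.1000e-03,  2.3848e+00]))
```

carry_out(
  series=[
    [-0.05,-0.04,0,0,0,0.18,160],
    [-0.1,-0.08,0,0,0,0.36,160],
    [-0.15,-0.12,0,0,0,0.54,160],
    [-0.2,-0.16,0,0,0,0.72,160],
    [-0.25,-0.2,0,0,0,0.9,160],
    [-0.3,-0.24,0,0,0,1.08,160],
    [-0.35,-0.28,0,0,0,1.26,160],
    [-0.4,-0.31,0,0,0,1.44,160],
    [-0.45,-0.35,0,0,0,1.62,160],
    [-0.49,-0.385,0,0,0,1.8,160],
  ],
  force=20,
)

```text
clock: 1.4
position: [0.5389, 0.0899, 0.2313]
tool_rot: [3.141, -0.0, 1.049]
force: [0.6, 0.9, 0.9]
grip_width: 0.032
```

```bash
python3 - <<'E'
from h import *
print(pose(),telemetry.observe()['qpos'],telemetry.observe()['grip_width'],delta([.571,.045,.23],.47))
E
```

```text
(array([0.53887859, 0.0898849 , 0.23132667]), array([ 3.14140576e+00, -1.78598613e-04,  1.04928128e+00])) [-0.65463543  0.44165402  0.5216656   1.8294009  -0.26690714  0.94016294
 -0.53712905] 0.031987988203226875 (array([-0.0229,  0.0502,  0.0013]), array([ 1.000e-04, -2.000e-04,  5.793e-01]))
```

carry_out(
  series=[
    [-0.01,0.02,0,0,0,0.18,160],
    [-0.02,0.04,0,0,0,0.36,160],
    [-0.023,0.05,0,0,0,0.5,160],
    [-0.023,0.05,0,0,0,0.58,160],
    [-0.023,0.05,0,0,0,0.58,160],
  ],
)

```text
clock: 2.02
position: [0.5699, 0.047, 0.231]
tool_rot: [3.142, 0.001, 0.475]
force: [0.3, -0.2, -0.2]
grip_width: 0.032
```

```bash
python3 - <<'E'
from h import *
ps=pose();print(ps)
p,d=imaging.grab_frame('wrist');cv2.imwrite('pics/w1.png',p);np.save('pics/w1.npy',d)
s=telemetry.observe();print(s['qd'].round(4) if hasattr(s['qd'],'round') else s['qd'],s['qpos'])
E
```

```text
(array([0.56987607, 0.0469513 , 0.23102287]), array([3.14153195e+00, 6.30929109e-04, 4.75319650e-01]))
[ 0.0017 -0.0067 -0.0076 -0.0006  0.0024 -0.0025  0.0092] [-0.64774729  0.51993813  0.66757323  1.76821215 -0.37774885  0.9854292
 -0.92569767]
```

View pics/w1.png

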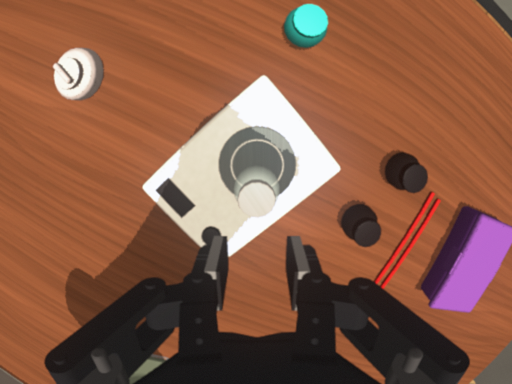

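The wrist view shows the pan around (258,165) with its light circle, the jar's lid at (257,198) and the button at (211,236), half behind a finger.

```bash
python3 - <<'E'
from h import *
ps=(np.array([0.56987607, 0.0469513 , 0.23102287]),np.array([3.14153195,6.30929109e-04,4.75319650e-01]))
p=cv2.imread('pics/w1.png')
cv2.imwrite('pics/w1z.png',cv2.resize(p[100:250,180:340],None,fx=4,fy=4,interpolation=cv2.INTER_CUBIC))
for nm,uv,z in [('pan',(257.5,163.5),.042),('lid',(257,198),.1),('btn',(211,235),.036)]: print(nm,onplane('wrist',uv,z,ps).round(4))
c=np.array([[265,76],[340,167],[146,187],[231,256]]);print(onplane('wrist',c,.028,ps).round(4))
E
```

```text
pan [[0.5728 0.0476 0.042 ]]
lid [[0.5538 0.0385 0.1   ]]
btn [[0.461 0.057 0.036]]
[[ 0.6658  0.0859  0.028 ]
 [ 0.6133 -0.046   0.028 ]
 [ 0.4783  0.1597  0.028 ]
 [ 0.44    0.0193  0.028 ]]
```

View pics/w1z.png

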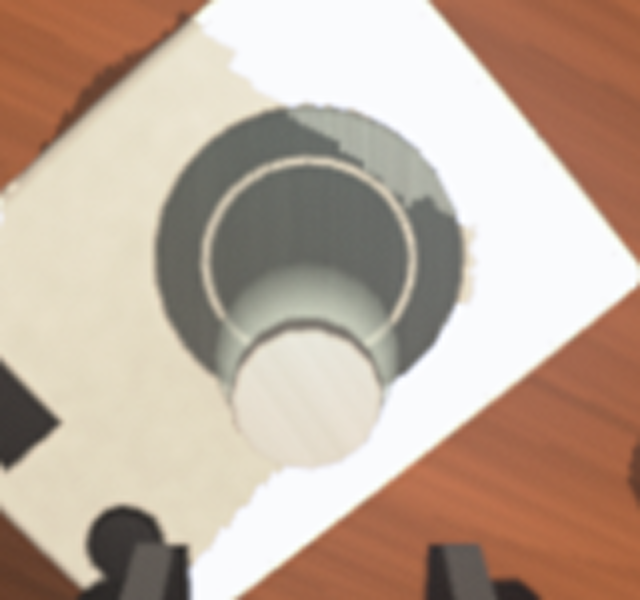

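```bash
cat >> h.py <<'E'
def circ(P):
    A=np.c_[2*P[:,:2],np.ones(len(P))];b=(P[:,:2]**2).sum(1);s=np.linalg.lstsq(A,b,rcond=None)[0]
    return s[:2].round(4),np.sqrt(s[2]+s[0]**2+s[1]**2).round(4)
E
python3 - <<'E'
from h import *
ps=(np.array([0.56987607, 0.0469513 , 0.23102287]),np.array([3.14153195,6.30929109e-04,4.75319650e-01]))
f=lambda L: np.array(L)/4+np.array([180,100])-.375
ring=f([[205,258],[411,258],[308,160],[237,185],[378,185],[230,327],[388,330]])
pan=f([[156,250],[464,258],[317,104],[210,140],[420,150],[215,380],[395,378]])
lid=f([[231,395],[383,392],[307,326],[307,467],[255,347],[255,447],[358,447],[360,345]])
for n,q,z in [('ring',ring,.042),('pan',pan,.042),('lid',lid,.1)]: print(n,circ(onplane('wrist',q,z,ps)))
E
```

```text
ring (array([0.5704, 0.0473]), np.float64(0.0301))
pan (array([0.5712, 0.0477]), np.float64(0.0448))
lid (array([0.5526, 0.0385]), np.float64(0.0185))
```

```bash
python3 - <<'E'
from h import *
print(delta([.5035,.0141,.13],.459)); print(delta([.5035,.0141,.055],.459))
E
```

```text
(array([-0.074 , -0.0012,  0.1011]), array([-0.    ,  0.0004,  0.0179]))
(array([-0.074 , -0.0012,  0.1761]), array([-0.    ,  0.0004,  0.0179]))
```

carry_out(
  series=[
    [-0.04,0,0,0,0,0.018,160],
    [-0.074,-0.001,0.02,0,0,0.018,160],
    [-0.074,-0.001,0.06,0,0,0.018,160],
    [-0.074,-0.001,0.1,0,0,0.018,160],
    [-0.074,-0.001,0.13,0,0,0.018,160],
    [-0.074,-0.001,0.155,0,0,0.018,160],
    [-0.074,-0.001,0.17,0,0,0.018,160],
    [-0.074,-0.001,0.176,0,0,0.018,160],
    [-0.074,-0.001,0.176,0,0,0.018,160],
  ],
)

```text
clock: 3.2
position: [0.5039, 0.0139, 0.0556]
tool_rot: [3.142, -0.0, 0.457]
force: [-0.1, -0.6, 0.4]
grip_width: 0.0317
```

```bash
cat > w.py <<'E'
import sys
from h import *
ps=pose();s=telemetry.observe();p,d=imaging.grab_frame('wrist');k=sys.argv[1]
cv2.imwrite(f'pics/w{k}.png',p);np.savez(f'pics/w{k}.npz',p=ps[0],r=ps[1]);print(ps,s['grip_width'],s['clock'],s['force'])
P=np.array([[.571,.0475,.042]]);print('pan proj',proj('wrist',P,ps))
E
python3 w.py 2
```

```text
(array([0.50393538, 0.01392825, 0.0555878 ]), array([ 3.14154049e+00, -3.03733457e-04,  4.57144225e-01])) 0.03167574914874871 3.2 [-0.0637734  -0.63161906  0.39876074]
pan proj [[256.3649537  107.05301394]]
```

View pics/w2.png

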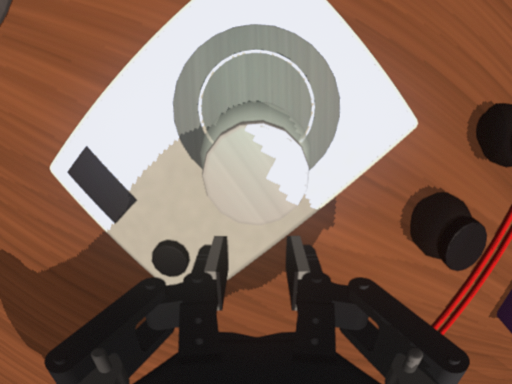

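```bash
cat > fit.py <<'E'
import sys
from h import *
def load(k):
    z=np.load(f'pics/w{k}.npz');return z['p'],z['r']
E
python3 - <<'E'
from fit import *
p=cv2.imread('pics/w2.png');cv2.imwrite('pics/w2z.png',cv2.resize(p[10:240,150:360],None,fx=2.5,fy=2.5,interpolation=cv2.INTER_CUBIC))
ps=load(2)
print('pan',circ(onplane('wrist',[[174,104],[340,106],[257,24],[200,46],[315,46],[200,165],[312,168]],.042,ps)))
print('lid',circ(onplane('wrist',[[203,173],[309,173],[256,222],[218,136],[294,136],[220,209],[293,209]],.1,ps)))
E
```

```text
pan (array([0.5714, 0.0471]), np.float64(0.0446))
lid (array([0.5526, 0.0385]), np.float64(0.0185))
```

View pics/w2z.png

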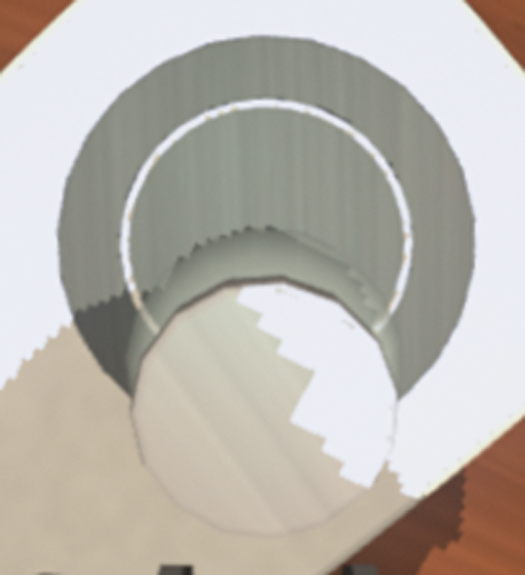

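carry_out(
  series=[
    [0.008,0,0,0,0,0,160],
    [0.014,0,0,0,0,0,160],
    [0.018,0,0,0,0,0,160],
    [0.02,0,0,0,0,0,160],
    [0.022,0,0,0,0,0,160],
    [0.024,0,0,0,0,0,160],
    [0.026,0,0,0,0,0,160],
    [0.028,0,0,0,0,0,160],
    [0.03,0,0,0,0,0,160],
    [0.03,0,0,0,0,0,160],
  ],
)

```text
clock: 4.5
position: [0.5308, 0.0272, 0.0553]
tool_rot: [3.141, -0.0, 0.457]
force: [-0.4, -0.5, 0.5]
grip_width: 0.0316
```

```bash
python3 w.py 3
```

```text
(array([0.53084582, 0.02721023, 0.05530069]), array([ 3.14143997e+00, -1.42857685e-04,  4.56842911e-01])) 0.03156581397598656 4.5 [-0.35767931 -0.49120508  0.49279422]
pan proj [[256.37432869 162.73470259]]
```

View pics/w3.png

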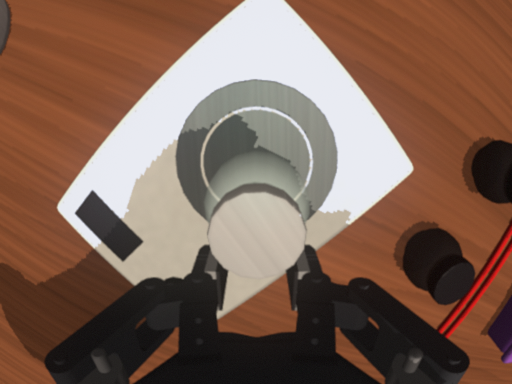

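```bash
python3 - <<'E'
from fit import *
p=cv2.imread('pics/w3.png');cv2.imwrite('pics/w3z.png',cv2.resize(p[70:300,150:360],None,fx=2.5,fy=2.5,interpolation=cv2.INTER_CUBIC))
ps=load(3)
print('pan',circ(onplane('wrist',[[176,160],[338,160],[257,80],[200,101],[314,101]],.042,ps)))
print('lid',circ(onplane('wrist',[[208,232],[306,231],[257,278],[257,184],[222,199],[292,199],[222,265],[292,265]],.1,ps)))
E
```

```text
pan (array([0.5711, 0.0471]), np.float64(0.0449))
lid (array([0.5586, 0.0411]), np.float64(0.0191))
```

View pics/w3z.png

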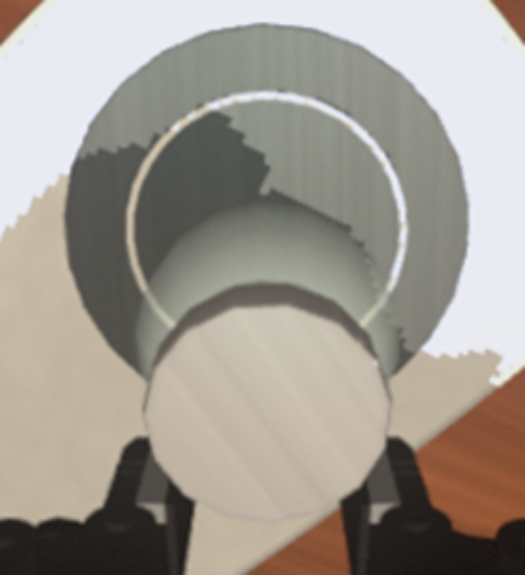

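```bash
python3 - <<'E'
from fit import *
ps=load(3)
f=lambda L: np.array(L)/2.5+np.array([150,70])-.3
L=circ(onplane('wrist',f([[145,408],[390,405],[268,305],[268,520],[195,328],[345,330],[180,485],[352,490]]),.1,ps));print('lid',L)
c,s=np.cos(.457),np.sin(.457)
for t in (ps[0][:2],L[0]):
    d=np.array([.5712,.0472])-t;print('to pan along',d@[c,s],'lat',d@[-s,c])
E
```

```text
lid (array([0.5575, 0.0406]), np.float64(0.0183))
to pan along 0.045033695319285395 lat 0.00013182186008645744
to pan along 0.015206412722216874 lat -0.00012252396337877035
```

carry_out(
  series=[
    [0.002,0,0,0,0,0,160],
    [0.004,0,0,0,0,0,160],
    [0.006,0,0,0,0,0,160],
    [0.008,0,0,0,0,0,160],
    [0.01,0,0,0,0,0,160],
    [0.012,0,0,0,0,0,160],
    [0.0135,0,0,0,0,0,160],
    [0.0145,0,0,0,0,0,160],
    [0.0145,0,0,0,0,0,160],
    [0.0145,0,0,0,0,0,160],
  ],
)

```text
clock: 5.8
position: [0.5437, 0.0336, 0.0553]
tool_rot: [3.142, -0.0, 0.457]
force: [1.5, -0.9, -0.2]
grip_width: 0.0315
```

carry_out(
  series=[
    [-0.001,0,0,0,0,0,160],
    [-0.003,0,0,0,0,0,160],
    [-0.006,0,0,0,0,0,160],
    [-0.012,0,0,0,0,0,160],
    [-0.02,0,0,0,0,0,160],
    [-0.03,0,0,0,0,0,160],
    [-0.04,0,0,0,0,0,160],
    [-0.04,0,0,0,0,0,160],
  ],
)

```text
clock: 6.8
position: [0.5071, 0.0155, 0.0554]
tool_rot: [-3.141, 0.0, 0.456]
force: [0.5, 0.6, 0.3]
grip_width: 0.0317
```

```bash
python3 w.py 4; python3 -c "
import cv2
p=cv2.imread('pics/w4.png');cv2.imwrite('pics/w4z.png',cv2.resize(p[10:250,150:360],None,fx=2.5,fy=2.5,interpolation=cv2.INTER_CUBIC))"
```

```text
(array([0.50710359, 0.01545949, 0.05540881]), array([-3.14136605e+00,  2.94590322e-04,  4.55958306e-01])) 0.03170868735972013 6.8 [0.53078383 0.64711093 0.2700419 ]
pan proj [[256.15854485 113.70204323]]
```

View pics/w4z.png

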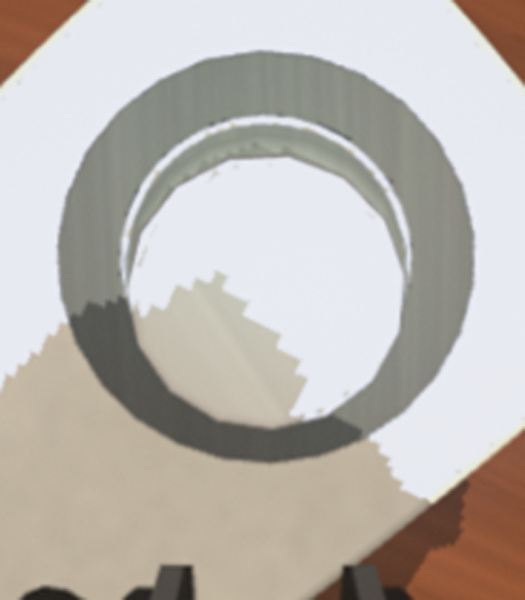

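```bash
python3 - <<'E'
from fit import *
ps=load(4)
f=lambda L: np.array(L)/2.5+np.array([150,10])-.3
A=circ(onplane('wrist',f([[59,255],[474,260],[264,51],[268,462],[115,112],[410,112],[120,398],[408,402]]),.042,ps))
L=circ(onplane('wrist',f([[131,292],[404,290],[268,157],[268,428],[180,185],[350,182],[175,395],[360,400]]),.1,ps))
print(A,L,(L[0]-A[0]))
E
```

```text
(array([0.5711, 0.0478]), np.float64(0.0444)) (array([0.5702, 0.0467]), np.float64(0.0186)) [-0.0009 -0.0011]
```

```bash
python3 - <<'E'
from h import *
for n,roi in [('scene',(215,115,320,220)),('side',(150,160,265,240))]:
    p,d=imaging.grab_frame(n);x0,y0,x1,y1=roi
    cv2.imwrite(f'pics/{n}4z.png',cv2.resize(p[y0:y1,x0:x1],None,fx=6,fy=6,interpolation=cv2.INTER_CUBIC)[:600,:800])
E
```

```text
(no output)
```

View pics/side4z.png

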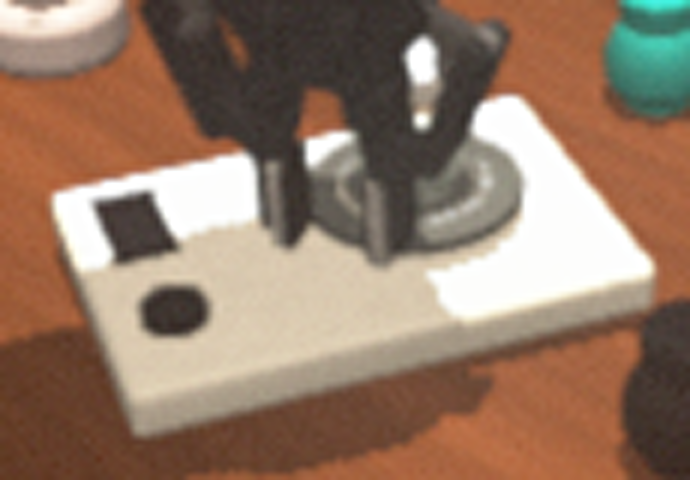

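View pics/scene4z.png

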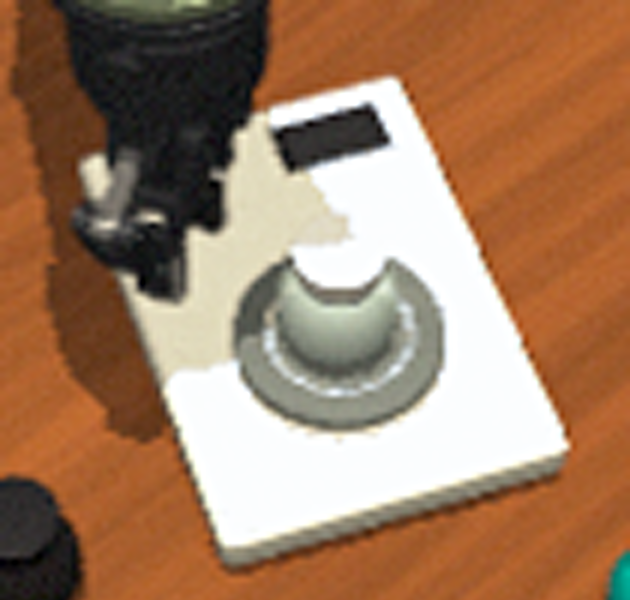

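```bash
python3 - <<'E'
from fit import *
print(onplane('wrist',[171,258],.036,load(2)).round(4))
print(onplane('side',(150+174/6-.4,160+309/6-.4),.036).round(4))
print(delta([.4615,.057,.11],.457))
E
```

```text
[[0.4611 0.056  0.036 ]]
[[0.4543 0.0508 0.036 ]]
(array([-0.0237, -0.0573, -0.0547]), array([ 0.    , -0.0003, -0.0001]))
```

carry_out(
  series=[
    [0,0,-0.02,0,0,0,200],
    [-0.005,0,-0.055,0,0,0,255],
    [-0.015,-0.03,-0.055,0,0,0,255],
    [-0.0243,-0.057,-0.055,0,0,0,255],
    [-0.0243,-0.057,-0.055,0,0,0,255],
    [-0.0243,-0.057,-0.03,0,0,0,255],
    [-0.0243,-0.057,-0.01,0,0,0,255],
    [-0.0243,-0.057,0.005,0,0,0,255],
    [-0.0243,-0.057,0.01,0,0,0,255],
    [-0.0243,-0.057,0.01,0,0,0,255],
  ],
)

```text
clock: 8.2
position: [0.461, 0.0561, 0.0453]
tool_rot: [3.141, 0.0, 0.456]
force: [0.5, -0.4, 0.2]
grip_width: -0.0004
```

```bash
python3 w.py 5
```

```text
(array([0.46102752, 0.05609718, 0.04534207]), array([3.14149260e+00, 1.02185921e-04, 4.56318521e-01])) -0.0003523436554641889 8.2 [ 0.48632498 -0.42512841  0.24016184]
pan proj [[368.57954659  73.43617552]]
```

View pics/w5.png

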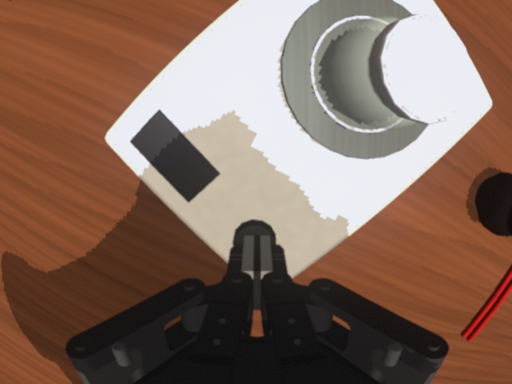

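The shut fingertips sit over the button at about (255,235), and the jar still stands on the pan. Next I'll press slowly.

carry_out(
  series=[
    [0,0,0.004,0,0,0,255],
    [0,0,0.007,0,0,0,255],
    [0,0,0.009,0,0,0,255],
    [0,0,0.011,0,0,0,255],
    [0,0,0.012,0,0,0,255],
    [0,0,0.013,0,0,0,255],
    [0,0,0.013,0,0,0,255],
  ],
)

```text
clock: 9.12
position: [0.4608, 0.0564, 0.0323]
tool_rot: [-3.142, -0.0, 0.457]
force: [-1.4, 1.1, 3.8]
grip_width: 0.0001
```

carry_out(
  series=[
    [0,0,0.001,0,0,0,255],
    [0,0,0.002,0,0,0,255],
    [0,0,0.0025,0,0,0,255],
    [0,0,0.0025,0,0,0,255],
    [0,0,0.0025,0,0,0,255],
  ],
)

```text
clock: 9.75
position: [0.4609, 0.0564, 0.0305]
tool_rot: [-3.141, -0.001, 0.456]
force: [-7.2, 0.9, 30.7]
grip_width: 0.0003
```

The force rose to 30 N, so the button is against its stop. I'll release it, rise clear and check.

carry_out(
  series=[
    [0,0,-0.003,0,0,0,255],
    [0,0,-0.01,0,0,0,255],
    [0,0,-0.04,0,0,0,255],
    [-0.02,0,-0.09,0,0,0,255],
    [-0.04,0,-0.15,0,0,0,255],
    [-0.04,0,-0.15,0,0,0,255],
    [-0.04,0,-0.15,0,0,0,255],
  ],
)

```text
clock: 10.62
position: [0.4249, 0.0393, 0.1797]
tool_rot: [-3.141, -0.001, 0.458]
force: [-0.8, -0.1, -0.3]
grip_width: 0.0003
```

```bash
python3 w.py 6; python3 - <<'E'
from h import *
p=cv2.imread('pics/w6.png');cv2.imwrite('pics/w6z.png',cv2.resize(p[50:250,200:400],None,fx=3,fy=3,interpolation=cv2.INTER_CUBIC))
q,d=imaging.grab_frame('scene');cv2.imwrite('pics/scene6.png',q)
q,d=imaging.grab_frame('side');cv2.imwrite('pics/side6.png',q)
E
```

```text
(array([0.42494754, 0.03925807, 0.17974372]), array([-3.14124896e+00, -6.11769985e-04,  4.57599948e-01])) 0.0003071855668788405 10.625 [-0.84805823 -0.10182205 -0.28955384]
pan proj [[318.19454123  41.29334178]]
```

View pics/w6.png

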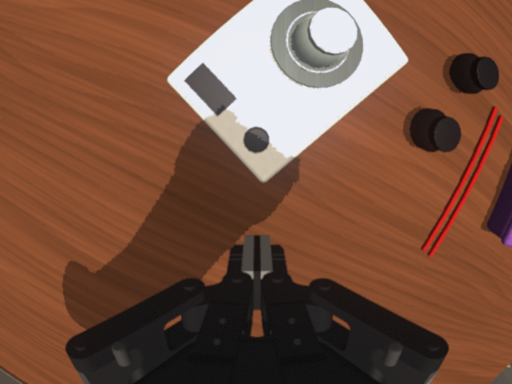

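View pics/side6.png

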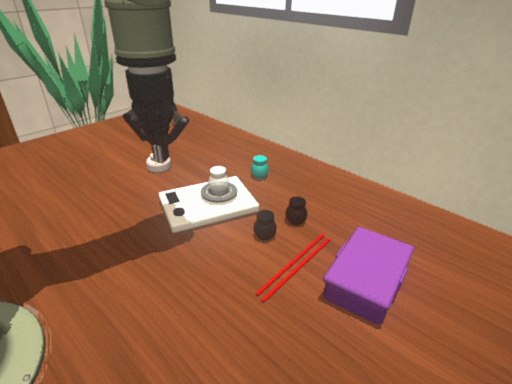

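View pics/scene6.png

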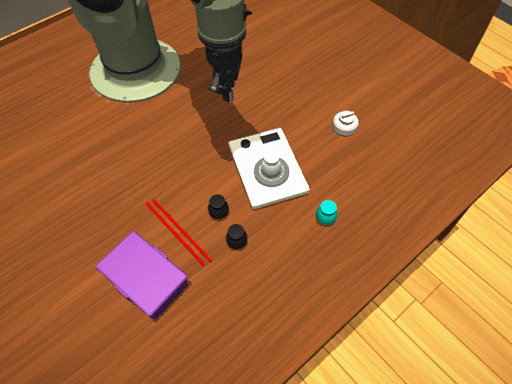

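The jar stands inside the ring, with its lid at (333,31) in the wrist view. The button is free, and the bystanders are where they started.

```bash
python3 - <<'E'
from fit import *
ps=load(6);print(onplane('wrist',[333,31],.1,ps).round(4),onplane('wrist',[317.5,41.5],.042,ps).round(4))
from workcell import ticket
print(ticket.job_done())
E
```

```text
[[0.5692 0.0471 0.1   ]] [[0.5705 0.048  0.042 ]]
the job is handed in; nothing more can be done
None
```

The jar is standing in the middle of the pan, the tare button has been pressed and released, and the job is handed in; it gave no verdict. I pushed the jar about 19 mm at its belly with the two part-open fingertips in slow steps. I then backed off, pressed the button with the fingers shut, and rose clear.

**Jar:** after the push, circle fits put its axis about 1.4 mm from the pan's centre. A rougher check after the press gave about 1.6 mm. It stood upright in the pictures, and the limit is 6 mm.

**Button:** the force rose to about 31 N at a tip height of 30.5 mm, so the button was on its stop. That is well above the 4.2 N it needs, though under the 40 N limit. It looked free of the fingers afterwards, but I did not measure that it had fully sprung back.

**Bystanders:** the bento box, timer and chopsticks looked unmoved in the final pictures, compared by eye.

**Disagreement:** the side camera read positions about 7 to 10 mm off the scene camera. I relied on the wrist camera, which agreed with the scene camera and matched the known sizes.

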